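# Make up two sampling kits

### The job

Make up the two sampling kits in the grey trays. The tray with only two pockets is the liquid kit: stand the small amber bottle in its large round pocket and the tall vial in its small one; the tray that also has a long slot is the solids kit: stand the blue-capped white jar in its large round pocket and the short vial in its small one, and lay the marker pen flat along its slot. Everything goes right down onto the pocket floor, and the red-capped bottle is not needed: leave it standing where it is.

Things in the scene. Friction and masses are not known exactly. Their poses are not given: they have to be found in the camera images.
- tray_two: Fixed grey moulded kit tray, 96 x 172 x 18 mm (own x, y, z), with two round pockets sunk 14 mm into its top (pocket floor 4 mm above the table): a 78 mm round pocket at (0, +36 mm) and a 44 mm round pocket at (0, -46 mm) in its own x, y. Origin at the centre of its underside, z up; turned by up to about 0.25 rad about z.
- tray_three: Fixed grey kit tray, 166 x 176 x 18 mm (own x, y, z), pockets sunk 14 mm (floor 4 mm above the table): a 78 mm round pocket at (+36 mm, +36 mm) and a 44 mm round pocket at (+36 mm, -46 mm), and a slot 64 mm wide (x), 164 mm long (y) at (-43 mm, 0). A jar in its pocket gets in the way of a wide gripper reaching into the slot. Origin at the centre of its underside, z up; yaw up to about 0.25 rad.
- amber_small: Small brown bottle with a white cap: body 46 mm in diameter (straight up to about 60 mm), 105 mm high, about 0.12 kg. Stands in the row of stock at the back; origin at the centre of its underside, z up. (The larger brown bottle farther back is equipment.)
- white_jar: Squat white jar with a blue cap: body 60 mm in diameter (straight up to about 50 mm), 80 mm high, about 0.16 kg. In the row of stock; origin at the centre of its underside, z up.
- vial_tall: Tall clear glass vial with a white crimped cap, 23 mm in diameter, 76 mm high, about 0.026 kg. In the row of stock; origin at the centre of its underside, z up.
- vial_short: Short clear glass vial with a white crimped cap, 23 mm in diameter, 46 mm high, about 0.026 kg. In the row of stock; origin at the centre of its underside, z up.
- marker: Capped marker pen, white with a red end, 135 mm long and about 17 mm thick, lying flat on the table between the trays, roughly pointing away from the robot; its length is its own y axis; origin at mid-length at the underside as it lay at the start.
- wash_bottle: White bottle with a red cap, 52 mm in diameter, 120 mm high, loose, in the row of stock; not part of either kit, to be left standing where it is. Origin at the centre of its underside, z up.
Not all that is in view belongs to the job. Leave any purple look-alike of the white_jar alone.

How it is judged (in metres and radians):
At the end, for the whole second after the job is handed in: Amber bottle and tall vial stand upright (0.12 rad) on their pocket floors in the two-pocket tray, white jar and short vial likewise in the slotted tray, pen flat in the slot (lengthwise to 0.42 rad); anywhere inside a pocket counts. All at rest; red-capped bottle upright within 20 mm of its start (x of amber_small in the frame of tray_two between -0.019 and 0.019 m and y of amber_small in the frame of tray_two between 0.017 and 0.055 m and z of amber_small in the frame of tray_two between 0 and 0.009 m and angle between each of amber_small, vial_tall, white_jar, vial_short, wash_bottle's own z axis and vertical below 0.12 rad and linear speed of each of amber_small, vial_tall, white_jar, vial_short, marker below 0.02 m/s and x of vial_tall in the frame of tray_two between -0.0135 and 0.0135 m and y of vial_tall in the frame of tray_two between -0.0595 and -0.0325 m and z of vial_tall in the frame of tray_two between 0 and 0.009 m and x of white_jar in the frame of tray_three between 0.024 and 0.048 m and y of white_jar in the frame of tray_three between 0.024 and 0.048 m and z of white_jar in the frame of tray_three between 0 and 0.009 m and x of vial_short in the frame of tray_three between 0.0225 and 0.0495 m and y of vial_short in the frame of tray_three between -0.0595 and -0.0325 m and z of vial_short in the frame of tray_three between 0 and 0.009 m and x of marker in the frame of tray_three between -0.075 and -0.011 m and y of marker in the frame of tray_three between -0.02 and 0.02 m and z of marker in the frame of tray_three between -0.002 and 0.024 m and angle between the y axis of marker and the y axis of tray_three, either way round below 0.42 rad and angle between marker's own y axis and vertical between 1.47 and 1.67 rad and distance of wash_bottle from where it was at the start of the episode below 0.02 m); the robot touches nothing.
It fails at once if the red-capped bottle is pushed more than 30 mm from its place (distance of wash_bottle from where it was at the start of the episode above 0.03 m).
It also fails if it takes over 128 s, if anything falls off the work surface, if the arm or the gripper's body presses on something with over 40 N, if the wrist force passes 120 N, or if a joint passes its speed limit or range.

### The arm

A 6-joint arm with a two-finger parallel gripper is mounted at the origin on a cart in front of the work surface, level with it; the furniture and walls round the work are solid. World frame = base frame: x ahead of the robot, y to its left, z up, the work surface at z = 0. Lengths are in m, angles in degrees, forces in N, time in s.
With the tool pointing down it reaches from about 0.375 to 0.9 m from the base axis. Payload 3.1 kg.
Tool frame: the origin (TCP) lies between the finger pads; the fingertips stand 11 mm ahead of it and the grasp point (between the pads) lies 8 mm behind it; z points along the fingers, y is the line along which they close (so a half turn about z gives the same grasp; the last joint's range is limited). The gripper opens to 87 mm and grips with 3 to 60 N. Pads are 19 mm wide; open, the fingers measure 117 mm over their backs; the gripper's body (75 mm by 190 mm) begins 51 mm behind the grasp point.
Start: joints at [-86.889, 30.224, 82.088, -0, 67.689, -10.227], TCP at [0.144, -0.608, 0.234] pointing down, gripper open.
Joint ranges: [-176.69, 176.69], [-43.24, 126.21], [12.49, 139.97], [-82, 262], [0, 151.66], [-163.58, 163.58]. Speed limits (degrees/s): [159.86, 159.86, 180, 180, 180, 180].

### API

Orientations are given as a 3x3 rotation matrix whose columns are the frame's x, y, z axes.
In Python, from rig import bot, viewer, workorder, nets gives the robot as it stands. The module is installed in compiled form; this text tells all that it offers.
- The arm moves only by the tool move_arm, never from a script. Its argument "increments" is a list of rows, each a list of 7 numbers: the shift along the tool's x, y, z normalised to -1 to 1, where 1 is 0.3 m, then the turn, a rotation vector about the tool's x, y, z normalised to -1 to 1, where 1 is pi rad, then the opening, from 0 (shut) to 1 (fully open). In form: [[tx, ty, tz, wx, wy, wz, grip], ...]. A call has 1 to 10 rows; each row is the pose to reach, as a shift and turn from the pose commanded when the call began, along the tool's axes at that moment, turning the shorter way round; what a row does not reach only later rows make up. A row lasts 1/12 s, in which the tool goes at most 41.7 mm and 7.16 degrees, less where a joint would pass 70% of its speed; a pose out of reach is approached as far as the arm can. A call with a number of a shift or a turn outside -1 to 1 is refused whole. A call with a gripper value outside its range is refused whole. The fingers move at their own pace and stop on an object; the grip force is fixed at half the most. Time passes only in rows, so rows that repeat a pose let the fingers close. It gives the time, the measured TCP pose, the force, the opening and the grip force at its end, in the units of the state.
- bot.read_state(): the state, without advancing time (a new reading comes with each control period).
- viewer.capture(name): name is "scene" or "side" or "wrist"; returns a dict with "image" (480x640x3 uint8, blue, green, red), "K" (3x3 intrinsics, pixels), "eye" and "orientation" of the camera in the world. Camera axes: x right, y up, looking along -z (the intrinsics and any distortion apply to the point x, -y, -z); pixel columns grow to the right and rows downward; lengths in m; the calibration is good to about 2 mm. A picture is of the moment at which its call begins. There is no depth.
- workorder.hand_in(): hands the job in; it is judged then, once.
Trained networks look in the newest picture that a camera, given by its name, has taken for a name from the list of things; names that differ only in an ending like _2 or _b are one class to them, and where a whole thing is asked for, a point or a joint stands for the part that bears it (a point fixed in the world has none). Each returns a list of dicts, best first, with "conf" (0 to 1); they miss things now and then, are a little off and sometimes report something else, mostly with a low value. They report only what shows in the picture. A call takes as long as a camera call. They do not tell look-alikes from the thing itself.
- nets.find_in(camera, thing): "location" ([column, row] in pixels, amid what is visible of it).
The state is a dict: "time_s": time; "joint_positions": joint angles; "qvel": joint speeds; "tau": joint torques, N m; "position": TCP position; "tcp_rot": TCP orientation; "force": force on the tool from outside, world axes, zero at the start; "moment": the same for the moment, N m; "opening": opening from 0.0 (shut) to 1.0 (fully open); "grasp_force": force on a finger pad.
Only numpy, scipy, OpenCV 4.12 (cv2) and the standard library are available. Lean on these libraries where they do the work, as an engineer would, in place of code of your own. Each camera call takes 0.05 s, during which the arm holds its last target. There are 200 camera calls.

## Working session

There is one attempt and no reset: what is moved stays moved. The work goes in short steps, Python scripts to look and compute and a tool call to move; the robot and the scene stay as the last step left them, time stands still between calls to the robot, and variables do not carry over. Pictures are saved under pics/ and viewed, at most 14 in all, crops included, and the job is handed in when it is done.

Besides the shell and the picture viewer there is one more tool, called after "Emit:" by a JSON object that holds its "name" and its "arguments". move_arm: Moves the arm, as the interface text tells. Its arguments: {"type":"object","properties":{"increments":{"type":"array"}},"required":["increments"]}

```bash
mkdir -p pics; cat > h.py <<'E'
import numpy as np, cv2
from rig import bot, viewer, workorder, nets
def proj(c,P):
    p=(np.atleast_2d(P)-np.array(c["eye"]))@np.array(c["orientation"])
    p=p*[1,-1,-1]; q=p@np.array(c["K"]).T
    return q[:,:2]/q[:,2:]
def ray(c,uv,z):
    d=np.linalg.inv(np.array(c["K"]))@[uv[0],uv[1],1]; d=np.array(c["orientation"])@(d*[1,-1,-1])
    e=np.array(c["eye"]); return e+d*(z-e[2])/d[2]
E
python3 - <<'E'
from h import *
print(bot.read_state())
for n in ["scene","side"]:
    c=viewer.capture(n); cv2.imwrite(f"pics/{n}0.png",c["image"]); print(n,{k:c[k] for k in c if k!="image"})
    for t,h in [("tray_two",.018),("tray_three",.018),("amber_small",.05),("white_jar",.04),("vial_tall",.038),("vial_short",.023),("marker",.008),("wash_bottle",.06)]:
        for r in nets.find_in(n,t)[:3]: print(t,round(r["conf"],2),np.round(r["location"]),ray(c,r["location"],h).round(3))
E
```

```text
{'time_s': 0.0, 'joint_positions': array([-8.68893915e+01,  3.02793082e+01,  8.21556344e+01, -1.95201497e-03,
        6.76905713e+01, -1.02265926e+01]), 'qvel': array([ 0.07931165, -0.08442268,  0.00835518,  0.03809706, -0.02246084,
        0.06948272]), 'tau': array([-2.70339951e-04, -4.40040135e+01, -1.76594836e+01,  6.33455906e-02,
        5.82415215e-02, -1.62336551e-04]), 'position': array([ 0.14416371, -0.60741504,  0.23257213]), 'tcp_rot': array([[ 9.73026336e-01,  2.30694011e-01, -1.50344105e-04],
       [ 2.30693782e-01, -9.73023947e-01,  2.18569102e-03],
       [ 3.57937414e-04, -2.16141838e-03, -9.99997600e-01]]), 'force': array([0.88813363, 0.63227834, 0.07074955]), 'moment': array([-0.04250253, -0.00718797,  0.0575965 ]), 'grasp_force': 0.0, 'opening': 0.9981342402471789}
scene {'K': array([[445.06992738,   0.        , 315.79908753],
       [  0.        , 445.06992738, 241.86754338],
       [  0.        ,   0.        ,   1.        ]]), 'eye': array([0.29727383, 0.57396161, 0.56865378]), 'orientation': array([[-0.90979292,  0.25187239, -0.32990476],
       [-0.41466658, -
[... 643 characters left out ...]
 0.        ,   0.        ,   1.        ]]), 'eye': array([1.24784886, 0.32569029, 0.74323451]), 'orientation': array([[-0.45220567, -0.60587501,  0.65454221],
       [ 0.89191106, -0.30896353,  0.33020629],
       [ 0.00216594,  0.7331146 ,  0.68010168]])}
tray_two 0.94 [248. 181.] [ 0.451 -0.259  0.018]
tray_three 0.56 [472. 253.] [0.451 0.264 0.018]
amber_small 0.71 [227. 222.] [ 0.624 -0.197  0.05 ]
white_jar 0.9 [271. 302.] [ 0.757 -0.016  0.04 ]
white_jar 0.72 [308. 263.] [ 0.643 -0.002  0.04 ]
vial_tall 0.7 [365. 267.] [0.602 0.097 0.038]
vial_short 0.55 [267. 242.] [ 0.615 -0.111  0.023]
marker 0.63 [350. 213.] [ 0.439 -0.007  0.008]
wash_bottle 0.75 [184. 205.] [ 0.628 -0.299  0.06 ]
```

View pics/scene0.png

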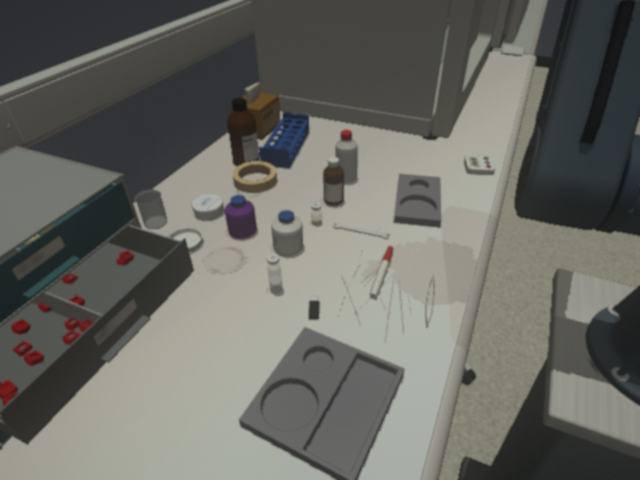

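View pics/side0.png

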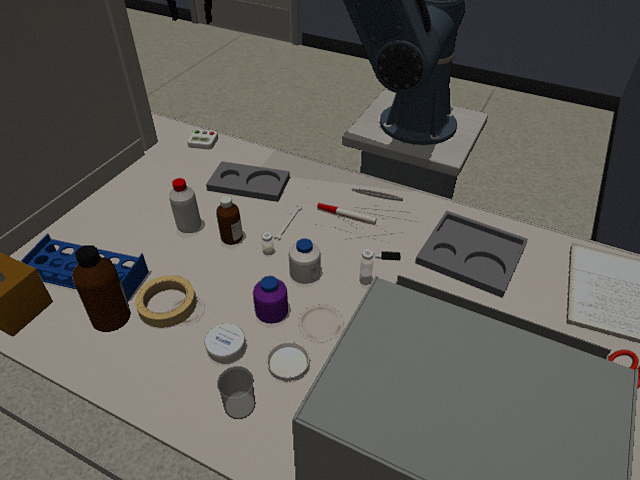

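The scene picture shows tray_two at about (419,200) with its small pocket on the far (−y) side. tray_three is at (324,400), slot toward the robot, large pocket at (290,405) and small pocket at (320,357). The stock row runs amber (333,185), short vial (317,213), white jar (287,232), tall vial (274,273). The purple jar at (240,218) is the decoy, and the red-capped bottle is at (347,155). The side view agrees.

```bash
cat > fit.py <<'E'
from h import *
from scipy.optimize import minimize, least_squares
C={n:viewer.capture(n) for n in ["scene","side"]}
out={n:C[n]["image"].copy() for n in C}
# trays: mask by floodfill-like grey level inside ROI
guess={"tray_two":(.442,-.25,96,172),"tray_three":(.442,.27,166,176)}
def hull(c,p,W,L):
    s,k=np.sin(p[2]),np.cos(p[2]); P=[]
    for sx in(-1,1):
        for sy in(-1,1):
            for z in(0,.018):
                a,b=sx*W/2e3,sy*L/2e3; P.append([p[0]+k*a-s*b,p[1]+s*a+k*b,z])
    return cv2.convexHull(proj(c,np.array(P)).astype(np.float32)).astype(np.float32)
for t,(x,y,W,L) in guess.items():
    M={}
    for n,c in C.items():
        g=cv2.cvtColor(c["image"],cv2.COLOR_BGR2GRAY); roi=np.zeros_like(g)
        cv2.fillConvexPoly(roi,hull(c,(x,y,0),W+70,L+70).astype(int),255)
        th,_=cv2.threshold(g[roi>0].reshape(-1,1),0,255,cv2.THRESH_OTSU)
        m=((g<th)&(roi>0)).astype(np.uint8)*255
        m=cv2.morphologyEx(m,cv2.MORPH_OPEN,np.ones((3,3)))
        k,lab,st,_=cv2.connectedComponentsWithStats(m); b=1+np.argmax(st[1:,4])
        h=cv2.findContours((lab==b).astype(np.uint8),cv2.RETR_EXTERNAL,cv2.CHAIN_APPROX_NONE)[0][0]
        M[n]=np.zeros_like(g); cv2.fillPoly(M[n],[h],255)
    def cost(p,names=C):
        s=0
        for n in names:
            r=np.zeros((480,640),np.uint8); cv2.fillConvexPoly(r,(hull(C[n],p,W,L)*16).round().astype(int),255,cv2.LINE_AA,4)
            s+=cv2.absdiff(r,M[n]).sum()/255
        return s
    for names in (["scene"],["side"],["scene","side"]):
        best=min((minimize(cost,(x,y,a),args=(names,),method="Nelder-Mead",options=dict(initial_simplex=[(x,y,a),(x+.02,y,a),(x,y+.02,a),(x,y,a+.1)])) for a in(-.15,0,.15)),key=lambda r:r.fun)
        print(t,names,best.x.round(4),best.fun)
    p=best.x; R=np.array([[np.cos(p[2]),-np.sin(p[2])],[np.sin(p[2]),np.cos(p[2])]])
    pk={"tray_two":[(0,.036,.039),(0,-.046,.022)],"tray_three":[(.036,.036,.039),(.036,-.046,.022)]}[t]
    for n,c in C.items():
        cv2.polylines(out[n],[hull(c,p,W,L).astype(int)],True,(0,255,0))
        for a,b,r in pk:
            th=np.linspace(0,6.283,40); q=R@np.array([a+r*np.cos(th),b+r*np.sin(th)])+p[:2,None]
            cv2.polylines(out[n],[proj(c,np.c_[q.T,np.full(40,.018)]).astype(int)],True,(0,255,255))
for t,h,d in [("amber_small",.105,.046),("white_jar",.08,.06),("vial_tall",.076,.023),("vial_short",.046,.023),("wash_bottle",.12,.052),("marker",.017,.017)]:
    D={n:min(nets.find_in(n,t)[:2],key=lambda r:ray(C[n],r["location"],h/2)[0])["location"] for n in C}
    r=least_squares(lambda q:np.concatenate([(proj(C[n],q)[0]-D[n]) for n in C]),(.6,0,.05))
    print(t,r.x.round(4),"res",r.fun.round(1), [ray(C[n],D[n],h/2).round(3)[:2] for n in C])
    r2=least_squares(lambda q:np.concatenate([(proj(C[n],[q[0],q[1],h/2])[0]-D[n]) for n in C]),(.6,0)).x
    if t!="marker":
      for n,c in C.items():
        th=np.linspace(0,6.283,30)
        for z in(0,h): cv2.polylines(out[n],[proj(c,np.c_[r2[0]+d/2*np.cos(th),r2[1]+d/2*np.sin(th),np.full(30,z)]).astype(int)],True,(0,255,0))
for n,(x,y,w,h) in {"scene":(200,120,260,360),"side":(150,130,400,210)}.items():
    cv2.imwrite(f"pics/fit_{n}.png",cv2.resize(out[n][y:y+h,x:x+w],None,fx=(1.65 if n=="scene" else 2),fy=(1.65 if n=="scene" else 2),interpolation=cv2.INTER_CUBIC))
E
python3 fit.py
```

```text
tray_two ['scene'] [ 0.4417 -0.2648  0.2239] 166.96470588235294
tray_two ['side'] [ 0.44   -0.2674  0.2225] 129.7686274509804
tray_two ['scene', 'side'] [ 0.4411 -0.2661  0.2279] 318.7843137254902
tray_three ['scene'] [ 0.4349  0.2643 -0.0685] 272.0627450980392
tray_three ['side'] [ 0.4339  0.2616 -0.0677] 198.7372549019608
tray_three ['scene', 'side'] [ 0.4348  0.2636 -0.0696] 538.5137254901961
amber_small [ 0.4815 -0.1704 -0.3331] res [ 54.  -75.   52.   80.1] [array([0.427, 0.292]), array([ 0.621, -0.19 ])]
white_jar [ 0.6381 -0.0062  0.0319] res [ 1.4 -2.   1.3  2.1] [array([0.633, 0.009]), array([ 0.641, -0.007])]
vial_tall [ 0.4641  0.0084 -0.041 ] res [-15.5  22.3 -16.6 -27.2] [array([0.436, 0.021]), array([0.597, 0.099])]
vial_short [ 0.6204 -0.1021  0.0276] res [ 0.4 -0.6  0.3  0.7] [array([ 0.623, -0.105]), array([ 0.615, -0.106])]
wash_bottle [ 0.6242 -0.2969  0.0671] res [ 0.3 -0.4  0.2  0.4] [array([ 0.629, -0.307]), array([ 0.617, -0.305])]
marker [ 0.4454 -0.0064  0.015 ] res [-0.4  0.6 -0.4 -0.8] [array([ 0.447, -0.015]), array([ 0.44 , -0.007])]
```

```bash
python3 - <<'E'
s=open('fit.py').read()
s=s.replace('min(nets.find_in(n,t)[:2],key=lambda r:ray(C[n],r["location"],h/2)[0])','(min(nets.find_in(n,t)[:2],key=lambda r:ray(C[n],r["location"],h/2)[0]) if t=="white_jar" else nets.find_in(n,t)[0])')
s=s.replace('    if t!="marker":','    print(r2.round(4))\n    if t!="marker":')
s+='''
for n,c in C.items():
    hsv=cv2.cvtColor(c["image"],cv2.COLOR_BGR2HSV); m=((hsv[...,1]>140)&((hsv[...,0]<10)|(hsv[...,0]>170))&(hsv[...,2]>70)).astype(np.uint8)
    u,v=proj(c,[.43,0,.01])[0].astype(int); w=np.zeros_like(m); w[v-50:v+50,u-60:u+60]=1
    ys,xs=np.nonzero(m*w); print(n,len(xs),"red centroid",ray(c,(xs.mean(),ys.mean()),.0085).round(4))
'''
open('fit.py','w').write(s)
E
python3 fit.py | grep -v tray
```

```text
amber_small [ 0.6167 -0.1994  0.0464] res [ 0.8 -1.4  0.6  1.4] [array([ 0.612, -0.185]), array([ 0.619, -0.198])]
[ 0.6179 -0.1956]
white_jar [ 0.6362 -0.0086  0.0304] res [-0.4  0.6 -0.4 -0.6] [array([ 0.63, -0.  ]), array([ 0.646, -0.003])]
[ 0.6374 -0.0043]
vial_tall [0.6012 0.0995 0.0411] res [ 0.9 -1.2  0.9  1.3] [array([0.603, 0.1  ]), array([0.596, 0.096])]
[0.601  0.0983]Traceback (most recent call last):
  File "fit.py", line 42, in <module>
    D={n:(min(nets.find_in(n,t)[:2],key=lambda r:ray(C[n],r["location"],h/2)[0]) if t=="white_jar" else nets.find_in(n,t)[0])["location"] for n in C}
                                                                                                        ~~~~~~~~~~~~~~~~~^^^
IndexError: list index out of range
```

View pics/fit_scene.png

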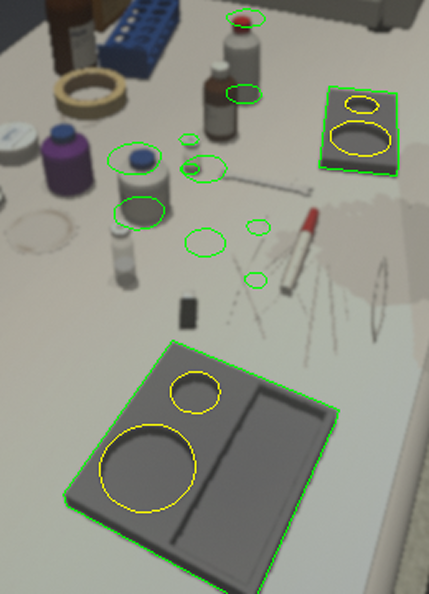

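View pics/fit_side.png

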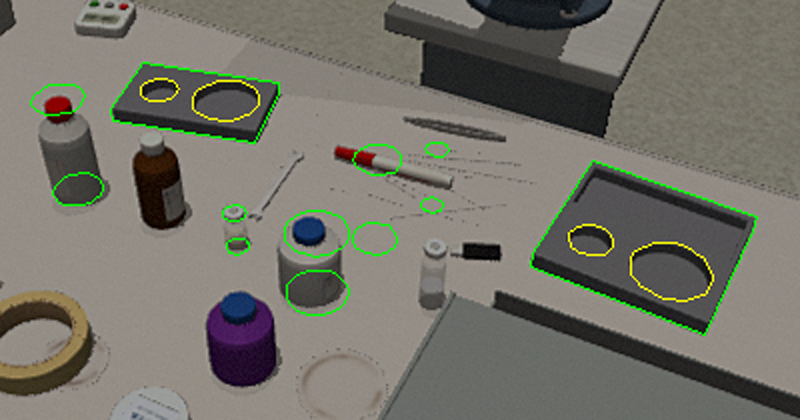

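The tray outlines and pocket rims lie on the picture in both views. The object rings come from the earlier bad picks, so I'll take medians over several captures.

```bash
cat > obj.py <<'E'
from h import *
from scipy.optimize import least_squares
T={"amber_small":(.105,.046,.617,-.197),"white_jar":(.08,.06,.637,-.006),"vial_tall":(.076,.023,.601,.099),"vial_short":(.046,.023,.62,-.103),"wash_bottle":(.12,.052,.625,-.3),"marker":(.017,.017,.445,-.008)}
D={(t,n):[] for t in T for n in("scene","side")}
for i in range(5):
    C={n:viewer.capture(n) for n in("scene","side")}
    for t,(h,d,x,y) in T.items():
        for n,c in C.items():
            p=proj(c,[x,y,h/2])[0]
            for r in nets.find_in(n,t):
                if np.linalg.norm(r["location"]-p)<15: D[t,n].append(r["location"]); break
out={n:C[n]["image"].copy() for n in C}
th=np.linspace(0,6.283,30)
for t,(h,d,x,y) in T.items():
    m={n:np.median(D[t,n],axis=0) for n in C}
    q=least_squares(lambda q:np.concatenate([proj(C[n],q)[0]-m[n] for n in C]),(x,y,h/2))
    print(t,q.x.round(4),q.fun.round(1),[len(D[t,n]) for n in C],[np.std(D[t,n],axis=0).round(1) for n in C])
    if t!="marker":
      for n,c in C.items():
        for z in(0,h): cv2.polylines(out[n],[proj(c,np.c_[q.x[0]+d/2*np.cos(th),q.x[1]+d/2*np.sin(th),np.full(30,z)]).round().astype(int)],True,(0,255,0))
for n,c in C.items():
    hsv=cv2.cvtColor(c["image"],cv2.COLOR_BGR2HSV); m=((hsv[...,1]>120)&((hsv[...,0]<12)|(hsv[...,0]>168))&(hsv[...,2]>60)).astype(np.uint8)
    u,v=proj(c,[.43,0,.01])[0].astype(int); w=np.zeros_like(m); w[v-40:v+40,u-50:u+50]=1
    ys,xs=np.nonzero(m*w); print(n,len(xs),"red centroid",ray(c,(xs.mean(),ys.mean()),.0085).round(4))
a=cv2.resize(out["scene"][140:300,230:420],None,fx=2.1,fy=2.1,interpolation=cv2.INTER_CUBIC)
b=cv2.resize(out["side"][165:295,160:400],None,fx=1.65,fy=1.65,interpolation=cv2.INTER_CUBIC)
H=max(a.shape[0],b.shape[0]); o=np.zeros((H,a.shape[1]+b.shape[1],3),np.uint8); o[:a.shape[0],:a.shape[1]]=a; o[:b.shape[0],a.shape[1]:]=b
cv2.imwrite("pics/obj.png",o)
E
python3 obj.py
```

```text
amber_small [ 0.6191 -0.2002  0.0472] [ 1.1 -1.8  0.8  1.7] [5, 5] [array([1.1, 0.9]), array([0.8, 0.9])]
white_jar [ 0.6374 -0.0072  0.0312] [ 0.3 -0.4  0.3  0.4] [5, 5] [array([1.6, 1. ]), array([1.2, 1.2])]
vial_tall [0.5999 0.0982 0.0402] [ 0.4 -0.5  0.4  0.6] [5, 5] [array([1.4, 1.4]), array([1. , 1.8])]
vial_short [ 0.6176 -0.1021  0.0267] [ 0.7 -1.1  0.6  1.1] [5, 5] [array([1.4, 1. ]), array([1. , 0.9])]
wash_bottle [ 0.6307 -0.2962  0.0644] [-0.1  0.2 -0.1 -0.2] [5, 5] [array([0.9, 1.9]), array([1.3, 0.7])]
marker [ 0.4431 -0.009   0.0132] [ 0.3 -0.4  0.3  0.5] [5, 5] [array([1.1, 1.4]), array([1.6, 1.3])]
scene 60 red centroid [ 0.4463 -0.0604  0.0085]
side 101 red centroid [ 0.4436 -0.0593  0.0085]
```

View pics/obj.png

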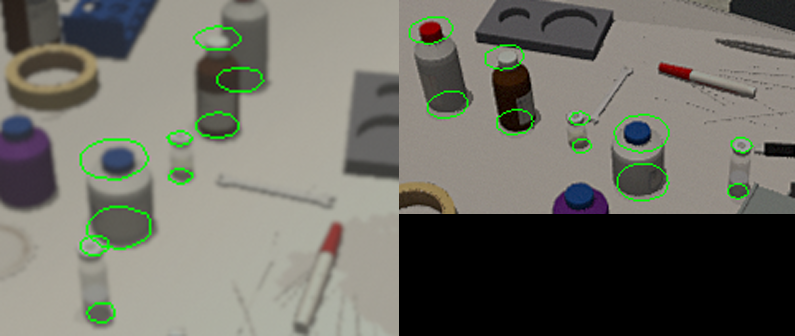

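The rings now sit on the objects to within about 2 mm. The pen lies along world y, red end at −y, so every grasp can close along world x with one tool heading. I'll turn and travel toward the pen first.

Emit:
{"name": "move_arm", "arguments": {"increments": [[0.715, -0.856, 0, 0, 0, -0.39, 1], [0.715, -0.856, 0, 0, 0, -0.39, 1], [0.715, -0.856, 0, 0, 0, -0.39, 1], [0.715, -0.856, 0, 0, 0, -0.39, 1], [0.715, -0.856, 0, 0, 0, -0.39, 1], [0.715, -0.856, 0, 0, 0, -0.39, 1], [0.715, -0.856, 0, 0, 0, -0.39, 1], [0.715, -0.856, 0, 0, 0, -0.39, 1], [0.715, -0.856, 0, 0, 0, -0.39, 1], [0.715, -0.856, 0, 0, 0, -0.39, 1]]}}

```text
time_s: 6.38
position: [0.2945, -0.3058, 0.2338]
tcp_rot: [[0.102, 0.995, -0.0], [0.995, -0.102, 0.001], [0.001, -0.0, -1.0]]
force: [0.2, -1.0, -0.3]
opening: 1.0
grasp_force: 0.0
```

```bash
cat > st.py <<'E'
from h import *
s=bot.read_state(); R=s["tcp_rot"]
print(s["time_s"],"pos",s["position"].round(4),"psi",np.degrees(np.arctan2(R[1,0],R[0,0])).round(2),"z",R[:,2].round(4),"open",round(s["opening"],3),"gf",round(s["grasp_force"],1),"F",s["force"].round(1),"J",s["joint_positions"].round(0))
E
cat > pen.py <<'E'
from h import *
for n in("scene","side"):
    c=viewer.capture(n); im=c["image"]; 
    hsv=cv2.cvtColor(im,cv2.COLOR_BGR2HSV)
    a=proj(c,[.443,-.009,.0085])[0]
    print(n,[ (y,proj(c,[.443,y,.0085])[0].round(0)) for y in(-.077,.058)])
    u,v=a.astype(int); crop=im[v-45:v+45,u-60:u+60].copy()
    cv2.imwrite(f"pics/pen_{n}.png",cv2.resize(crop,None,fx=3.3,fy=3.3)); print("crop origin",u-60,v-45)
a=cv2.imread("pics/pen_scene.png");b=cv2.imread("pics/pen_side.png");cv2.imwrite("pics/pen.png",np.hstack([a,b]))
E
python3 st.py; python3 pen.py
```

```text
6.3833 pos [ 0.2945 -0.3058  0.2338] psi 84.14 z [-1.e-04  6.e-04 -1.e+00] open 1.0 gf 0.0 F [ 0.2 -1.  -0.3] J [-61.  15. 109.   0.  56. -55.]
scene [(-0.077, array([392., 249.])), (0.058, array([369., 295.]))]
crop origin 321 225
side [(-0.077, array([320., 205.])), (0.058, array([377., 223.]))]
crop origin 288 168
```

View pics/pen.png

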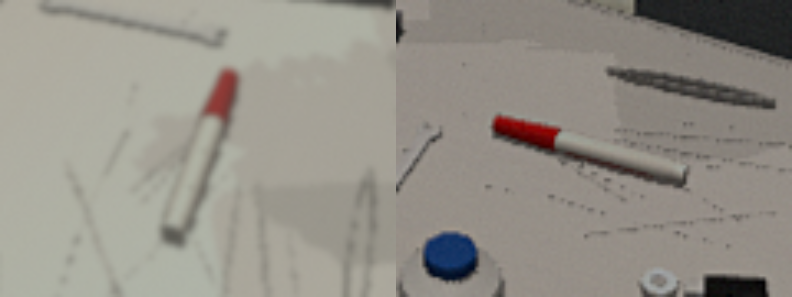

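```bash
python3 st.py;python3 - <<'E'
from h import *
for n,a,b in(("scene",(390,247),(373.4,296.8)),("side",(318.6,205),(375.9,220.7))):
    c=viewer.capture(n); p,q=ray(c,a,.0085),ray(c,b,.0085); d=q-p; print(n,p,q,(p+q)/2,np.linalg.norm(d),np.degrees(np.arctan2(d[1],d[0])))
E
python3 st.py
```

```text
6.4833 pos [ 0.2942 -0.3082  0.2339] psi 83.63 z [ 4.e-04 -9.e-04 -1.e+00] open 1.003 gf 0.0 F [-0.  -0.3 -0.7] J [-61.  15. 109.  -0.  56. -55.]
scene [ 0.4484251  -0.07980989  0.0085    ] [0.43523295 0.05796349 0.0085    ] [ 0.44182902 -0.0109232   0.0085    ] 0.1384035345519977 95.46953778484352
side [ 0.44539517 -0.07971166  0.0085    ] [0.43688041 0.05398189 0.0085    ] [ 0.44113779 -0.01286488  0.0085    ] 0.1339644197317917 93.64416574675002
6.5833 pos [ 0.2938 -0.3091  0.2338] psi 83.38 z [ 4.e-04 -7.e-04 -1.e+00] open 0.999 gf 0.0 F [-0.8 -0.2  0.5] J [-62.  15. 109.  -0.  56. -55.]
```

Emit:
{"name": "move_arm", "arguments": {"increments": [[1, 0.379, 0.38, 0, 0, -0.0359, 0.6], [1, 0.379, 0.38, 0, 0, -0.0359, 0.6], [1, 0.379, 0.38, 0, 0, -0.0359, 0.6], [1, 0.379, 0.38, 0, 0, -0.0359, 0.6], [1, 0.379, 0.38, 0, 0, -0.0359, 0.6], [1, 0.379, 0.38, 0, 0, -0.0359, 0.6], [1, 0.379, 0.38, 0, 0, -0.0359, 0.6], [1, 0.379, 0.38, 0, 0, -0.0359, 0.6], [1, 0.379, 0.38, 0, 0, -0.0359, 0.6], [1, 0.379, 0.38, 0, 0, -0.0359, 0.6]]}}

```text
time_s: 7.42
position: [0.4409, -0.0219, 0.1185]
tcp_rot: [[-0.002, 1.0, -0.002], [1.0, 0.002, 0.001], [0.001, -0.002, -1.0]]
force: [-1.2, -0.6, 0.5]
opening: 0.6
grasp_force: 0.0
```

```bash
python3 st.py
```

```text
7.4167 pos [ 0.4409 -0.0219  0.1185] psi 90.13 z [-1.6e-03  6.0e-04 -1.0e+00] open 0.6 gf 0.0 F [-1.2 -0.6  0.5] J [-17.  28. 114.   0.  38. -18.]
```

Emit:
{"name": "move_arm", "arguments": {"increments": [[0.038, 0.004, 0.2, 0, 0, 0, 0.6], [0.038, 0.004, 0.3, 0, 0, 0, 0.6], [0.038, 0.004, 0.353, 0, 0, 0, 0.6], [0.038, 0.004, 0.353, 0, 0, 0, 0.6], [0.038, 0.004, 0.353, 0, 0, 0, 0], [0.038, 0.004, 0.353, 0, 0, 0, 0], [0.038, 0.004, 0.353, 0, 0, 0, 0], [0.038, 0.004, 0.353, 0, 0, 0, 0], [0.038, 0.004, 0.353, 0, 0, 0, 0], [0.038, 0.004, 0.353, 0, 0, 0, 0]]}}

```text
time_s: 8.25
position: [0.4418, -0.0124, 0.014]
tcp_rot: [[0.001, 1.0, 0.001], [1.0, -0.001, -0.0], [-0.0, 0.001, -1.0]]
force: [-0.2, 0.6, -0.2]
opening: 0.233
grasp_force: 0.0
```

Emit:
{"name": "move_arm", "arguments": {"increments": [[0, 0, 0, 0, 0, 0, 0], [0, 0, 0, 0, 0, 0, 0], [0, 0, -0.13, 0, 0, 0, 0], [0, 0, -0.22, 0, 0, 0, 0], [0.15, -0.04, -0.22, 0, 0, 0, 0], [0.28, -0.06, -0.22, 0, 0, 0, 0], [0.41, -0.08, -0.22, 0, 0, 0, 0], [0.54, -0.11, -0.22, 0, 0, 0, 0], [0.67, -0.14, -0.22, 0, 0, 0, 0], [0.8, -0.165, -0.22, 0, 0, 0, 0]]}}

```text
time_s: 9.08
position: [0.3907, 0.2297, 0.0796]
tcp_rot: [[-0.0, 1.0, -0.001], [1.0, 0.0, -0.0], [-0.0, -0.001, -1.0]]
force: [1.1, -0.2, -0.2]
opening: 0.172
grasp_force: 29.5
```

Emit:
{"name": "move_arm", "arguments": {"increments": [[0.128, 0, 0, 0, 0, 0, 0], [0.128, 0, 0.05, 0, 0, 0, 0], [0.128, 0, 0.14, 0, 0, 0, 0], [0.128, 0, 0.19, 0, 0, 0, 0], [0.128, 0, 0.203, 0, 0, 0, 0], [0.128, 0, 0.203, 0, 0, 0, 0.28], [0.128, 0, 0.203, 0, 0, 0, 0.28], [0.128, 0, 0.203, 0, 0, 0, 0.28], [0.128, 0, 0.1, 0, 0, 0, 0.28], [0.128, 0, -0.1, 0, 0, 0, 0.28]]}}

```text
time_s: 9.92
position: [0.3901, 0.2652, 0.0896]
tcp_rot: [[0.001, 1.0, -0.008], [1.0, -0.001, -0.003], [-0.003, -0.008, -1.0]]
force: [1.1, 0.7, 0.0]
opening: 0.279
grasp_force: 0.0
```

Emit:
{"name": "move_arm", "arguments": {"increments": [[0, 0, -0.15, 0, 0, 0, 1], [-0.913, 0.818, -0.3, 0, 0, 0, 1], [-0.913, 0.818, -0.3, 0, 0, 0, 1], [-0.913, 0.818, -0.3, 0, 0, 0, 1], [-0.913, 0.818, -0.3, 0, 0, 0, 1], [-0.913, 0.818, -0.3, 0, 0, 0, 1], [-0.913, 0.818, -0.3, 0, 0, 0, 1], [-0.913, 0.818, -0.3, 0, 0, 0, 1], [-0.913, 0.818, -0.3, 0, 0, 0, 1], [-0.913, 0.818, -0.3, 0, 0, 0, 1]]}}

```text
time_s: 10.75
position: [0.6388, -0.0102, 0.1824]
tcp_rot: [[0.001, 1.0, 0.001], [1.0, -0.001, -0.0], [-0.0, 0.001, -1.0]]
force: [1.6, 0.7, -0.1]
opening: 0.944
grasp_force: 0.0
```

```bash
python3 - <<'E'
from h import *
c=viewer.capture("scene"); a=c["image"][300:480,220:420]
w=viewer.capture("wrist"); 
cv2.imwrite("pics/c1.png",np.hstack([cv2.resize(a,(400,360)),cv2.resize(w["image"],(400,360))]))
E
python3 st.py
```

```text
10.85 pos [ 0.6429 -0.0136  0.1832] psi 89.67 z [ 0.0089 -0.0033 -1.    ] open 0.976 gf 0.0 F [ 0.3  0.7 -0.3] J [-11.  35.  83.  -0.  62. -11.]
```

View pics/c1.png

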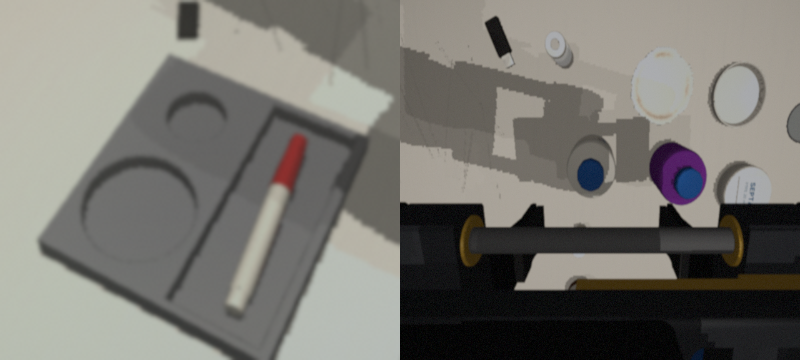

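The pen lies flat in the slot. The wrist view shows the jar (blue cap at 590,173) between the open fingers. The reading hasn't settled, so I'll read it again before descending.

```bash
python3 st.py; python3 -c "
from h import *
viewer.capture('scene')"; python3 st.py
```

```text
10.85 pos [ 0.6429 -0.0136  0.1832] psi 89.67 z [ 0.0089 -0.0033 -1.    ] open 0.976 gf 0.0 F [ 0.3  0.7 -0.3] J [-11.  35.  83.  -0.  62. -11.]
10.9 pos [ 0.6396 -0.0107  0.1822] psi 89.75 z [ 3.4e-03 -8.0e-04 -1.0e+00] open 0.99 gf 0.0 F [-0.5  1.   0.1] J [-11.  35.  83.  -0.  62. -11.]
```

Emit:
{"name": "move_arm", "arguments": {"increments": [[0, 0, 0.13, 0, 0, 0, 1], [0, 0, 0.26, 0, 0, 0, 1], [0, 0, 0.39, 0, 0, 0, 1], [0, 0, 0.492, 0, 0, 0, 1], [0, 0, 0.492, 0, 0, 0, 1], [0, 0, 0.492, 0, 0, 0, 0], [0, 0, 0.492, 0, 0, 0, 0], [0, 0, 0.492, 0, 0, 0, 0], [0, 0, 0.492, 0, 0, 0, 0], [0, 0, 0.492, 0, 0, 0, 0]]}}

```text
time_s: 11.73
position: [0.6372, -0.0074, 0.0359]
tcp_rot: [[-0.0, 1.0, -0.0], [1.0, 0.0, -0.0], [-0.0, -0.0, -1.0]]
force: [-3.8, 0.5, 2.6]
opening: 0.706
grasp_force: 1.8
```

Emit:
{"name": "move_arm", "arguments": {"increments": [[0, 0, 0, 0, 0, 0, 0], [0, 0, -0.1, 0, 0, 0, 0], [0, 0, -0.23, 0, 0, 0, 0], [0, 0, -0.36, 0, 0, 0, 0], [0, -0.05, -0.4, 0, 0, 0, 0], [0.1, -0.1, -0.4, 0, 0, 0, 0], [0.22, -0.15, -0.4, 0, 0, 0, 0], [0.34, -0.2, -0.4, 0, 0, 0, 0], [0.46, -0.25, -0.4, 0, 0, 0, 0], [0.58, -0.3, -0.4, 0, 0, 0, 0]]}}

```text
time_s: 12.57
position: [0.5469, 0.1677, 0.1543]
tcp_rot: [[0.001, 1.0, 0.002], [1.0, -0.001, 0.0], [0.0, 0.002, -1.0]]
force: [1.0, -0.4, -1.7]
opening: 0.671
grasp_force: 29.9
```

Emit:
{"name": "move_arm", "arguments": {"increments": [[0.11, -0.06, 0, 0, 0, 0, 0], [0.22, -0.12, 0, 0, 0, 0, 0], [0.33, -0.18, 0, 0, 0, 0, 0], [0.434, -0.247, 0, 0, 0, 0, 0], [0.434, -0.247, 0.05, 0, 0, 0, 0], [0.434, -0.247, 0.16, 0, 0, 0, 0], [0.434, -0.247, 0.26, 0, 0, 0, 0], [0.434, -0.247, 0.34, 0, 0, 0, 0], [0.434, -0.247, 0.38, 0, 0, 0, 0], [0.434, -0.247, 0.383, 0, 0, 0, 0]]}}

```text
time_s: 13.4
position: [0.4729, 0.2966, 0.0379]
tcp_rot: [[0.0, 1.0, -0.002], [1.0, -0.0, -0.0], [-0.0, -0.002, -1.0]]
force: [0.5, 0.4, -1.4]
opening: 0.673
grasp_force: 29.9
```

Emit:
{"name": "move_arm", "arguments": {"increments": [[0, 0, 0, 0, 0, 0, 0.85], [0, 0, 0, 0, 0, 0, 0.85], [0, 0, 0, 0, 0, 0, 0.85], [0, 0, -0.1, 0, 0, 0, 0.85], [0, 0, -0.23, 0, 0, 0, 0.85], [0, 0, -0.36, 0, 0, 0, 0.85], [0, 0, -0.36, 0, 0, 0, 0.85], [-0.13, 0, -0.36, 0, 0, 0, 0.85], [-0.26, 0, -0.36, 0, 0, 0, 0.85], [-0.39, 0, -0.36, 0, 0, 0, 0.85]]}}

```text
time_s: 14.23
position: [0.4737, 0.179, 0.1479]
tcp_rot: [[-0.003, 1.0, 0.003], [1.0, 0.003, 0.0], [0.0, 0.003, -1.0]]
force: [-0.3, -0.3, -0.5]
opening: 0.851
grasp_force: 0.0
```

Emit:
{"name": "move_arm", "arguments": {"increments": [[-0.94, 0.481, 0, 0, 0, 0, 0.7], [-0.94, 0.481, 0, 0, 0, 0, 0.7], [-0.94, 0.481, 0, 0, 0, 0, 0.7], [-0.94, 0.481, 0, 0, 0, 0, 0.7], [-0.94, 0.481, 0, 0, 0, 0, 0.7], [-0.94, 0.481, 0, 0, 0, 0, 0.7], [-0.94, 0.481, 0, 0, 0, 0, 0.7], [-0.94, 0.481, 0, 0, 0, 0, 0.7], [-0.94, 0.481, 0, 0, 0, 0, 0.7], [-0.94, 0.481, 0, 0, 0, 0, 0.7]]}}

```text
time_s: 15.07
position: [0.6182, -0.1042, 0.147]
tcp_rot: [[0.003, 1.0, 0.001], [1.0, -0.003, -0.0], [-0.0, 0.001, -1.0]]
force: [-1.7, 0.5, -0.2]
opening: 0.7
grasp_force: 0.0
```

```bash
python3 - <<'E'
from h import *
c=viewer.capture("scene"); a=c["image"][300:480,220:420]
w=viewer.capture("wrist"); 
for i in range(3):
    w=viewer.capture("wrist")
    print([(round(r["conf"],2),ray(w,r["location"],.03).round(4)[:2]) for r in nets.find_in("wrist","vial_short")[:2]])
cv2.imwrite("pics/c2.png",np.hstack([cv2.resize(a,(400,360)),cv2.resize(w["image"],(400,360))]))
E
python3 st.py
```

```text
[(0.96, array([ 0.6194, -0.1057]))]
[(0.78, array([ 0.6155, -0.1057]))]
[(0.88, array([ 0.6165, -0.1056]))]
15.4667 pos [ 0.6175 -0.1012  0.147 ] psi 90.09 z [-2.e-04  1.e-04 -1.e+00] open 0.698 gf 0.0 F [ 1.  -0.1  0. ] J [-20.  36.  86.   0.  57. -20.]
```

View pics/c2.png

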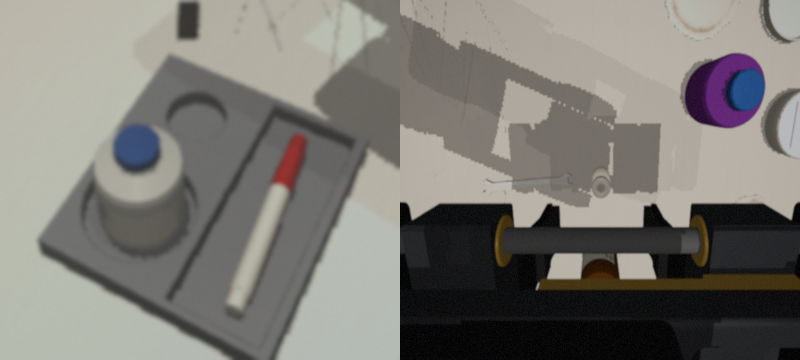

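The jar stands in its pocket. The wrist view shows the short vial centred between the fingers at (600,182).

Emit:
{"name": "move_arm", "arguments": {"increments": [[-0.007, 0, 0.13, 0, 0, 0, 0.7], [-0.007, 0, 0.26, 0, 0, 0, 0.7], [-0.007, 0, 0.36, 0, 0, 0, 0.7], [-0.007, 0, 0.4, 0, 0, 0, 0.7], [-0.007, 0, 0.4, 0, 0, 0, 0], [-0.007, 0, 0.4, 0, 0, 0, 0], [-0.007, 0, 0.4, 0, 0, 0, 0], [-0.007, 0, 0.4, 0, 0, 0, 0], [-0.007, 0, 0.4, 0, 0, 0, 0], [-0.007, 0, 0.4, 0, 0, 0, 0]]}}

```text
time_s: 16.3
position: [0.6186, -0.1047, 0.0284]
tcp_rot: [[-0.0, 1.0, 0.003], [1.0, 0.0, -0.001], [-0.001, 0.003, -1.0]]
force: [-0.0, 0.1, 0.5]
opening: 0.332
grasp_force: 0.0
```

Emit:
{"name": "move_arm", "arguments": {"increments": [[0, 0, 0, 0, 0, 0, 0], [0, 0, 0, 0, 0, 0, 0], [0, 0, -0.1, 0, 0, 0, 0], [0, 0, -0.23, 0, 0, 0, 0], [0, 0, -0.36, 0, 0, 0, 0], [0, 0, -0.4, 0, 0, 0, 0], [0.12, -0.05, -0.4, 0, 0, 0, 0], [0.24, -0.11, -0.4, 0, 0, 0, 0], [0.36, -0.17, -0.4, 0, 0, 0, 0], [0.48, -0.23, -0.4, 0, 0, 0, 0]]}}

```text
time_s: 17.13
position: [0.5476, 0.0406, 0.1468]
tcp_rot: [[0.001, 1.0, -0.0], [1.0, -0.001, 0.0], [0.0, -0.0, -1.0]]
force: [0.1, 0.9, 0.2]
opening: 0.25
grasp_force: 30.0
```

Emit:
{"name": "move_arm", "arguments": {"increments": [[0.12, -0.05, 0, 0, 0, 0, 0], [0.24, -0.11, 0, 0, 0, 0, 0], [0.36, -0.17, 0, 0, 0, 0, 0], [0.48, -0.23, 0, 0, 0, 0, 0], [0.585, -0.27, 0, 0, 0, 0, 0], [0.585, -0.27, 0.03, 0, 0, 0, 0], [0.585, -0.27, 0.14, 0, 0, 0, 0], [0.585, -0.27, 0.25, 0, 0, 0, 0], [0.585, -0.27, 0.34, 0, 0, 0, 0], [0.585, -0.27, 0.37, 0, 0, 0, 0]]}}

```text
time_s: 17.97
position: [0.4656, 0.2141, 0.0324]
tcp_rot: [[0.0, 1.0, -0.006], [1.0, -0.0, -0.001], [-0.001, -0.006, -1.0]]
force: [-1.3, -0.3, 0.5]
opening: 0.25
grasp_force: 30.0
```

```bash
python3 - <<'E'
from h import *
for i in range(2): c=viewer.capture("side")
c=viewer.capture("side"); a=c["image"][190:310,400:560]
cv2.imwrite("pics/c3.png",cv2.resize(a,None,fx=4,fy=4))
E
python3 st.py
```

```text
18.1167 pos [0.4678 0.2146 0.0355] psi 89.97 z [-1.1e-03 -3.0e-04 -1.0e+00] open 0.251 gf 30.0 F [ 0.2  1.  -0.8] J [ 12.  41. 106.  -0.  33.  12.]
```

View pics/c3.png

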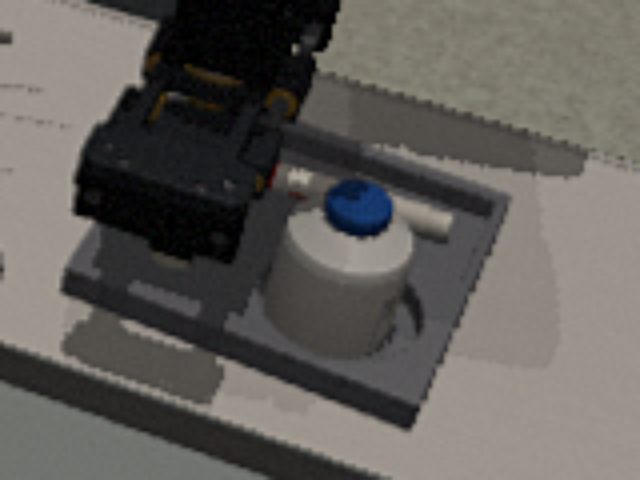

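Emit:
{"name": "move_arm", "arguments": {"increments": [[0, 0, 0.013, 0, 0, 0, 0], [0, 0, 0.013, 0, 0, 0, 0], [0, 0, 0.013, 0, 0, 0, 0.5], [0, 0, 0.013, 0, 0, 0, 0.5], [0, 0, 0.013, 0, 0, 0, 0.5], [0, 0, -0.1, 0, 0, 0, 0.6], [0, 0, -0.23, 0, 0, 0, 0.7], [0, 0, -0.36, 0, 0, 0, 0.7], [-0.1, 0.1, -0.36, 0, 0, 0, 0.7], [-0.2, 0.2, -0.36, 0, 0, 0, 0.7]]}}

```text
time_s: 18.95
position: [0.5276, 0.1573, 0.1475]
tcp_rot: [[-0.005, 1.0, 0.006], [1.0, 0.005, 0.001], [0.001, 0.006, -1.0]]
force: [0.8, 0.5, -1.5]
opening: 0.677
grasp_force: 0.0
```

Emit:
{"name": "move_arm", "arguments": {"increments": [[-0.1, 0.12, 0, 0, 0, 0, 0.7], [-0.19, 0.241, 0, 0, 0, 0, 0.7], [-0.19, 0.241, 0, 0, 0, 0, 0.7], [-0.19, 0.241, 0, 0, 0, 0, 0.7], [-0.19, 0.241, 0, 0, 0, 0, 0.7]]}}

```text
time_s: 19.37
position: [0.5979, 0.0991, 0.1435]
tcp_rot: [[0.001, 1.0, -0.002], [1.0, -0.001, 0.001], [0.001, -0.002, -1.0]]
force: [-0.7, 0.2, 0.3]
opening: 0.699
grasp_force: 0.0
```

```bash
python3 - <<'E'
from h import *
c=viewer.capture("scene"); a=c["image"][300:480,220:420]
for i in range(3):
    w=viewer.capture("wrist")
    print([(round(r["conf"],2),ray(w,r["location"],.045).round(4)[:2]) for r in nets.find_in("wrist","vial_tall")[:2]])
cv2.imwrite("pics/c4.png",np.hstack([cv2.resize(a,(400,360)),cv2.resize(w["image"],(400,360))]))
E
python3 st.py
```

```text
[(0.58, array([0.6006, 0.0996]))]
[(0.7, array([0.6003, 0.099 ]))]
[(0.58, array([0.6013, 0.0989]))]
19.7167 pos [0.5981 0.1001 0.1439] psi 90.09 z [-5.e-04  0.e+00 -1.e+00] open 0.697 gf 0.0 F [ 0.2  0.2 -0.1] J [-1. 35. 89.  0. 55. -1.]
```

View pics/c4.png

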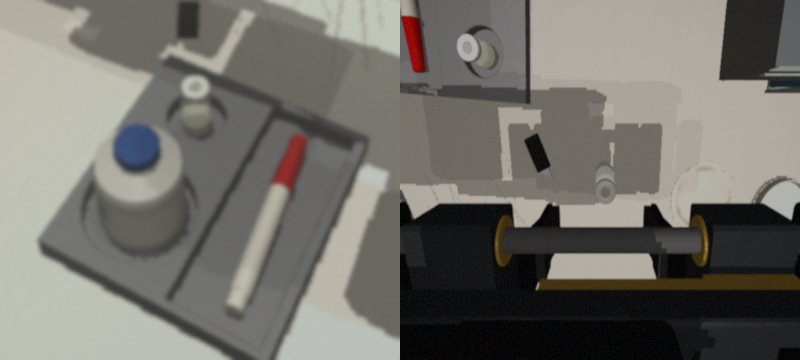

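The solids kit is complete in the picture. The wrist camera puts the tall vial at (0.6005, 0.099).

Emit:
{"name": "move_arm", "arguments": {"increments": [[-0.003, 0.008, 0.13, 0, 0, 0, 0.7], [-0.003, 0.008, 0.25, 0, 0, 0, 0.7], [-0.003, 0.008, 0.347, 0, 0, 0, 0.7], [-0.003, 0.008, 0.347, 0, 0, 0, 0.7], [-0.003, 0.008, 0.347, 0, 0, 0, 0], [-0.003, 0.008, 0.347, 0, 0, 0, 0], [-0.003, 0.008, 0.347, 0, 0, 0, 0], [-0.003, 0.008, 0.347, 0, 0, 0, 0], [-0.003, 0.008, 0.347, 0, 0, 0, 0], [-0.003, 0.008, 0.347, 0, 0, 0, 0]]}}

```text
time_s: 20.55
position: [0.6021, 0.0982, 0.0411]
tcp_rot: [[-0.0, 1.0, 0.002], [1.0, 0.0, -0.0], [-0.0, 0.002, -1.0]]
force: [0.2, 0.5, 0.5]
opening: 0.329
grasp_force: 0.0
```

Emit:
{"name": "move_arm", "arguments": {"increments": [[0, 0, 0, 0, 0, 0, 0], [0, 0, 0, 0, 0, 0, 0], [0, 0, -0.1, 0, 0, 0, 0], [0, 0, -0.23, 0, 0, 0, 0], [0, 0, -0.36, 0, 0, 0, 0], [0, -0.06, -0.36, 0, 0, 0, 0], [-0.1, -0.13, -0.36, 0, 0, 0, 0], [-0.2, -0.2, -0.36, 0, 0, 0, 0], [-0.3, -0.27, -0.36, 0, 0, 0, 0], [-0.4, -0.34, -0.36, 0, 0, 0, 0]]}}

```text
time_s: 21.38
position: [0.4982, -0.0225, 0.1479]
tcp_rot: [[-0.001, 1.0, 0.0], [1.0, 0.001, -0.0], [-0.0, 0.0, -1.0]]
force: [-0.2, -0.5, -0.8]
opening: 0.248
grasp_force: 30.0
```

```bash
python3 -c "
from h import *
for i in range(3): viewer.capture('scene')"; python3 st.py
```

```text
21.5333 pos [ 0.4979 -0.0233  0.1477] psi 89.75 z [-1.3e-03  4.0e-04 -1.0e+00] open 0.255 gf 30.0 F [-0.1  0.5 -0.1] J [-16.  28. 105.   0.  47. -15.]
```

Emit:
{"name": "move_arm", "arguments": {"increments": [[-0.962, -0.158, 0, 0, 0, 0, 0], [-0.962, -0.158, 0, 0, 0, 0, 0], [-0.962, -0.158, 0, 0, 0, 0, 0], [-0.962, -0.158, 0, 0, 0, 0, 0], [-0.962, -0.158, 0, 0, 0, 0, 0], [-0.962, -0.158, 0, 0, 0, 0, 0], [-0.962, -0.158, 0, 0, 0, 0, 0], [-0.962, -0.158, 0, 0, 0, 0, 0], [-0.962, -0.158, 0.05, 0, 0, 0, 0], [-0.962, -0.158, 0.1, 0, 0, 0, 0]]}}

```text
time_s: 22.37
position: [0.4537, -0.3118, 0.118]
tcp_rot: [[0.001, 1.0, 0.003], [1.0, -0.001, -0.002], [-0.002, 0.003, -1.0]]
force: [0.0, 0.1, 0.2]
opening: 0.254
grasp_force: 30.0
```

Emit:
{"name": "move_arm", "arguments": {"increments": [[0, 0, 0, 0, 0, 0, 0], [0, 0, 0.08, 0, 0, 0, 0], [0, 0, 0.16, 0, 0, 0, 0], [0, 0, 0.2, 0, 0, 0, 0], [0, 0, 0.22, 0, 0, 0, 0], [0, 0, 0.22, 0, 0, 0, 0]]}}

```text
time_s: 22.87
position: [0.4523, -0.3094, 0.0508]
tcp_rot: [[-0.001, 1.0, -0.001], [1.0, 0.001, 0.001], [0.001, -0.001, -1.0]]
force: [-0.6, 0.1, -0.3]
opening: 0.25
grasp_force: 30.0
```

```bash
python3 -c "
from h import *
for i in range(2): viewer.capture('scene')"; python3 st.py
```

```text
22.9667 pos [ 0.4529 -0.3104  0.0523] psi 90.05 z [ 1.e-03 -8.e-04 -1.e+00] open 0.259 gf 30.0 F [ 0.9  0.5 -0.5] J [-46.  40. 101.   0.  39. -46.]
```

Emit:
{"name": "move_arm", "arguments": {"increments": [[0, 0, 0.023, 0, 0, 0, 0], [0, 0, 0.023, 0, 0, 0, 0], [0, 0, 0.023, 0, 0, 0, 0.5], [0, 0, 0.023, 0, 0, 0, 0.5], [0, 0, 0.023, 0, 0, 0, 0.5], [0, 0, -0.1, 0, 0, 0, 0.7], [0, 0, -0.23, 0, 0, 0, 1], [0, 0, -0.36, 0, 0, 0, 1], [0, 0, -0.45, 0, 0, 0, 1], [0.1, 0, -0.45, 0, 0, 0, 1]]}}

```text
time_s: 23.8
position: [0.4567, -0.2883, 0.1935]
tcp_rot: [[0.004, 1.0, 0.014], [1.0, -0.003, -0.015], [-0.015, 0.014, -1.0]]
force: [1.6, -0.6, 1.0]
opening: 0.775
grasp_force: 0.0
```

Emit:
{"name": "move_arm", "arguments": {"increments": [[0.13, 0, 0, 0, 0, 0, 1], [0.26, 0.05, 0, 0, 0, 0, 1], [0.27, 0.18, 0, 0, 0, 0, 1], [0.27, 0.31, 0, 0, 0, 0, 1], [0.27, 0.44, 0, 0, 0, 0, 1], [0.27, 0.555, 0, 0, 0, 0, 1], [0.27, 0.555, 0, 0, 0, 0, 1], [0.27, 0.555, 0, 0, 0, 0, 1]]}}

```text
time_s: 24.47
position: [0.6197, -0.1991, 0.1864]
tcp_rot: [[-0.002, 1.0, 0.0], [1.0, 0.002, -0.0], [-0.0, 0.0, -1.0]]
force: [-0.9, -0.2, 0.5]
opening: 0.996
grasp_force: 0.0
```

```bash
python3 - <<'E'
from h import *
c=viewer.capture("scene"); a=c["image"][150:250,340:460]
for i in range(3):
    w=viewer.capture("wrist")
    print([(round(r["conf"],2),ray(w,r["location"],.06).round(4)[:2]) for r in nets.find_in("wrist","amber_small")[:2]])
cv2.imwrite("pics/c5.png",np.hstack([cv2.resize(a,(400,360)),cv2.resize(w["image"],(400,360))]))
E
python3 st.py
```

```text
[(0.65, array([ 0.6168, -0.1919]))]
[]
[(0.71, array([ 0.6153, -0.1926]))]
24.8167 pos [ 0.6175 -0.1996  0.187 ] psi 89.95 z [-4.e-04  2.e-04 -1.e+00] open 0.999 gf 0.0 F [-0.   0.2  0.5] J [-28.  35.  81.  -0.  64. -28.]
```

View pics/c5.png

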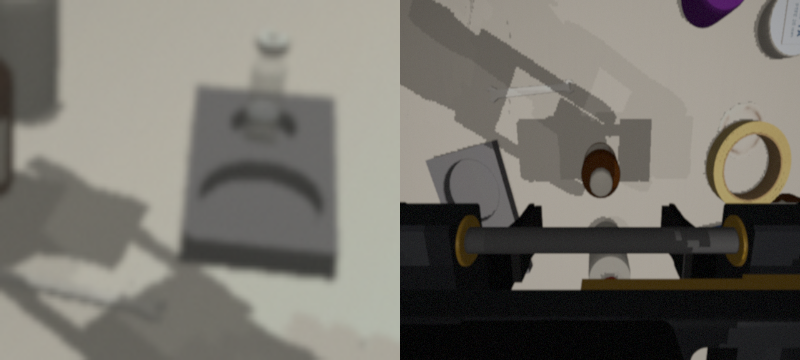

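Emit:
{"name": "move_arm", "arguments": {"increments": [[0.004, 0, 0.13, 0, 0, 0, 1], [0.004, 0, 0.26, 0, 0, 0, 1], [0.004, 0, 0.39, 0, 0, 0, 1], [0.004, 0, 0.453, 0, 0, 0, 1], [0.004, 0, 0.453, 0, 0, 0, 1], [0.004, 0, 0.453, 0, 0, 0, 0], [0.004, 0, 0.453, 0, 0, 0, 0], [0.004, 0, 0.453, 0, 0, 0, 0], [0.004, 0, 0.453, 0, 0, 0, 0], [0.004, 0, 0.453, 0, 0, 0, 0]]}}

```text
time_s: 25.65
position: [0.6194, -0.1987, 0.0527]
tcp_rot: [[-0.0, 1.0, 0.003], [1.0, 0.0, -0.001], [-0.001, 0.003, -1.0]]
force: [-0.3, -0.4, -0.1]
opening: 0.708
grasp_force: 0.0
```

Emit:
{"name": "move_arm", "arguments": {"increments": [[0, 0, 0, 0, 0, 0, 0], [0, 0, 0, 0, 0, 0, 0], [0, 0, 0, 0, 0, 0, 0], [0, 0, 0, 0, 0, 0, 0], [0, 0, -0.1, 0, 0, 0, 0], [0, 0, -0.22, 0, 0, 0, 0], [0, 0, -0.34, 0, 0, 0, 0], [0, -0.1, -0.34, 0, 0, 0, 0], [0, -0.21, -0.34, 0, 0, 0, 0], [0, -0.32, -0.34, 0, 0, 0, 0]]}}

```text
time_s: 26.48
position: [0.5222, -0.1982, 0.1534]
tcp_rot: [[-0.001, 1.0, 0.002], [1.0, 0.001, -0.001], [-0.001, 0.002, -1.0]]
force: [-0.5, -0.7, -1.2]
opening: 0.523
grasp_force: 29.3
```

```bash
python3 -c "
from h import *
for i in range(3): viewer.capture('scene')"; python3 st.py
```

```text
26.6333 pos [ 0.5196 -0.1972  0.1523] psi 89.91 z [-0.0029  0.0021 -1.    ] open 0.52 gf 29.3 F [ 0.2 -0.5 -0.8] J [-32.  31.  96.   0.  53. -32.]
```

Emit:
{"name": "move_arm", "arguments": {"increments": [[-0.04, -0.11, 0, 0, 0, 0, 0], [-0.08, -0.22, 0, 0, 0, 0, 0], [-0.107, -0.295, 0, 0, 0, 0, 0], [-0.107, -0.295, 0, 0, 0, 0, 0], [-0.107, -0.295, 0.06, 0, 0, 0, 0], [-0.107, -0.295, 0.16, 0, 0, 0, 0], [-0.107, -0.295, 0.24, 0, 0, 0, 0], [-0.107, -0.295, 0.29, 0, 0, 0, 0], [-0.107, -0.295, 0.3, 0, 0, 0, 0], [-0.107, -0.295, 0.3, 0, 0, 0, 0]]}}

```text
time_s: 27.47
position: [0.435, -0.2304, 0.0617]
tcp_rot: [[-0.0, 1.0, -0.0], [1.0, 0.0, 0.001], [0.001, -0.0, -1.0]]
force: [-0.4, 0.5, -0.8]
opening: 0.523
grasp_force: 29.4
```

```bash
python3 -c "
from h import *
for i in range(2): viewer.capture('scene')"; python3 st.py
```

```text
27.5667 pos [ 0.4354 -0.2309  0.0632] psi 90.02 z [ 0.0018 -0.0013 -1.    ] open 0.521 gf 29.4 F [-0.1 -0.2 -1.1] J [-41.  37. 109.   0.  34. -41.]
```

Now I'll lower it the last few mm, release and lift clear.

Emit:
{"name": "move_arm", "arguments": {"increments": [[0, -0.006, 0.022, 0, 0, 0, 0], [0, -0.006, 0.024, 0, 0, 0, 0], [0, -0.006, 0.024, 0, 0, 0, 0], [0, -0.006, 0.024, 0, 0, 0, 0.75], [0, -0.006, 0.024, 0, 0, 0, 0.75], [0, -0.006, 0.024, 0, 0, 0, 0.75], [0, -0.006, -0.1, 0, 0, 0, 0.8], [0, -0.006, -0.23, 0, 0, 0, 0.8], [0, -0.006, -0.36, 0, 0, 0, 0.8], [0, -0.006, -0.45, 0, 0, 0, 0.8]]}}

```text
time_s: 28.4
position: [0.4328, -0.2308, 0.2009]
tcp_rot: [[0.0, 1.0, 0.003], [1.0, -0.0, -0.002], [-0.002, 0.003, -1.0]]
force: [1.3, 0.1, 0.3]
opening: 0.793
grasp_force: 0.0
```

Emit:
{"name": "move_arm", "arguments": {"increments": [[0.14, 0, 0, 0, 0, 0, 0.8], [0.28, 0, 0, 0, 0, 0, 0.8], [0.42, 0, 0, 0, 0, 0, 0.8], [0.56, 0, 0, 0, 0, 0, 0.8], [0.7, 0, 0, 0, 0, 0, 0.8], [0.7, 0, 0, 0, 0, 0, 0.8], [0.7, 0, 0, 0, 0, 0, 0.8]]}}

```text
time_s: 28.98
position: [0.4315, -0.018, 0.1981]
tcp_rot: [[-0.005, 1.0, 0.0], [1.0, 0.005, -0.0], [-0.0, 0.0, -1.0]]
force: [-0.8, -0.5, 0.4]
opening: 0.801
grasp_force: 0.0
```

```bash
python3 - <<'E'
from h import *
for i in range(2): c=viewer.capture("side")
a=viewer.capture("side")["image"]; b=viewer.capture("scene")["image"]
cv2.imwrite("pics/c6.png",np.hstack([cv2.resize(a[140:260,160:320],(400,300)),cv2.resize(b[100:250,280:480],(400,300))]))
E
python3 st.py
```

```text
29.1833 pos [ 0.4328 -0.0217  0.198 ] psi 89.89 z [ 1.e-03 -6.e-04 -1.e+00] open 0.801 gf 0.0 F [ 0.9 -0.  -0.8] J [-18.  19. 111.  -0.  50. -18.]
```

View pics/c6.png

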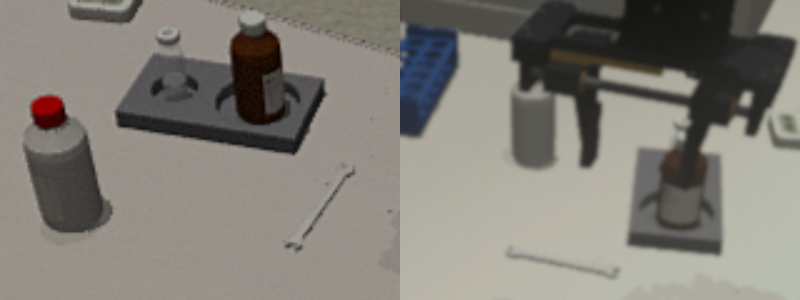

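The amber bottle and tall vial stand upright in their pockets, the red-capped bottle hasn't moved, and the gripper is clear. I'll hand the job in.

```bash
python3 -c "
from h import *
print(workorder.hand_in())"
```

```text
the job is handed in; nothing more can be done
None
```

I placed all five items in their pockets, left the red-capped bottle where it was, and handed the job in after about 29 s of robot time; hand-in returned no verdict, so only the camera pictures confirm the result.

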